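# Stow the ratchet and shut the tool drawer

## Task

Pick up the ratchet from the black rubber mat and lay it flat, the same way up, in the free bay at the front of the open tool-chest drawer; set it down rather than dropping it. Then push the drawer home without slamming it, until it clicks over its detent and sits fully shut with the ratchet lying inside. Leave all the other tools where they are.

Things in the scene. Friction and masses are not known exactly. Their poses are not given: they have to be found in the camera images.
- ratchet: Ratchet on the mat, 153 mm long, 0.25 kg: black handle 20 mm wide, 16 mm tall, steel neck, round steel head 36 mm across, 20 mm tall, with a square drive stub on top. Origin on its underside, in the handle near the balance point (grip across the handle here); x points to the head (head centre at +60 mm, handle -75 to +20 mm, whole -75 to +78 mm), z up. Lies at any angle.
- ratchet_head (a point): Top of the square drive stub on the ratchet's head, 30 mm above the ratchet's underside.
- chest: Low grey steel two-drawer bench chest, fixed: 300 mm wide (y), 250 deep (x), 150 tall. Origin at bench level under the middle of its front; x points into the chest, z up. A shut drawer's face lies at x = 0, its aluminium pull lip standing 16 mm out. The lower drawer is locked shut; the upper stands open towards -x. A round magnetic dish 30 mm tall is stuck on its top.
- drawer (a joint): Opening of the upper drawer in m: 0 = fully home, grows as it comes out to chest -x (starts 0.13 to 0.155 open). Sliding needs about 2 N; a sprung detent, met about 16 mm before home, needs about 10 N to pass, then draws the drawer the last 6 mm home and holds it.
- lip (a point): Middle of the front face of the upper drawer's pull lip (240 mm long along y, 12 mm tall), 133 mm above the bench, 16 mm in front of the drawer's face. Moves with the drawer; axes as the chest's. The drawer front is 294 mm wide, 12 mm thick, from 80 to 140 mm above the bench.
- bay (a point): Centre of the floor of the drawer's free front bay, 88 mm above the bench; axes as the chest's, moves with the drawer. Bay: 100 mm in x (+-50), 212 mm in y (+-106). Around it: drawer front (52 mm above the floor) at -x, divider (34 mm) at +x, side wall (42 mm) at -y, rail of three fixed short sockets (36 mm) at +y. At the start the divider stands 27 mm or more clear of the carcass.
- mat: Black rubber mat, 300 x 300 x 4 mm, fixed; origin at bench level, 70 mm in +x from its middle. The ratchet, spanner and deep socket lie on it. It lies on the other side of the bench from the chest (left or right).
- spanner: Bystander: steel open-ended spanner, 165 mm long, 8 mm thick, lying on the mat beyond the ratchet; origin at its middle on the underside, x along it.
- deep_socket: Bystander: steel deep socket standing on the mat, 30 mm across, 80 mm tall; origin at the middle of its foot.
- screwdriver: Bystander: red screwdriver, 200 mm long, 26 mm thick, lying on the bench between the mat and the chest; origin at its middle on the underside.
- mallet: Bystander: hammer with wooden handle, 260 mm long, lying on the bench on the right; origin at its middle on the underside.
- work_light: Bystander: black and red hand lamp, 285 mm long, 28 mm tall, lying on the bench on the left; origin on the underside, about its middle.
Mind the look-alikes: they are no part of the job. Leave any turquoise or white look-alike of the ratchet alone.

How it is judged:
On the way:
1. the ratchet lies flat in the free bay, let go, while the drawer is still open (x of ratchet in the frame of bay between -0.04 and 0.04 m and y of ratchet in the frame of bay between -0.055 and 0.055 m and z of ratchet in the frame of bay between -0.004 and 0.006 m and angle between ratchet's own z axis and vertical below 0.12 rad and contact force between the fingers and ratchet below 0.05 N and value of joint drawer above 0.06 m and linear speed of ratchet below 0.05 m/s), for 0.2 s.
At the end, for the whole second after the job is handed in: The upper drawer is home past its detent (open by less than 3 mm) and still; the ratchet lies at rest in the drawer's front bay, flat and right way up on its floor: origin within 40 mm (x) and 55 mm (y) of the bay's centre and within 6 mm of the floor, tilt under 0.12 rad (value of joint drawer below 0.003 m and velocity of joint drawer between -0.01 and 0.01 m/s and x of ratchet in the frame of bay between -0.04 and 0.04 m and y of ratchet in the frame of bay between -0.055 and 0.055 m and z of ratchet in the frame of bay between -0.004 and 0.006 m and angle between ratchet's own z axis and vertical below 0.12 rad and linear speed of ratchet below 0.02 m/s); the robot touches nothing.
It fails at once if the drawer is slammed (it moves faster than 0.45 m/s) (velocity of joint drawer below -0.45 m/s or velocity of joint drawer above 0.45 m/s).
It fails at once if the ratchet is dropped or thrown (it moves faster than 0.7 m/s while not held) (linear speed of ratchet above 0.7 m/s and contact force between the fingers and ratchet below 0.05 N).
It fails at once if another tool is moved by more than 30 mm (distance of any of spanner, deep_socket, screwdriver, mallet, work_light from where it was at the start of the episode above 0.03 m).
It also fails if it takes over 61 s, if anything falls off the work surface, if the arm or the gripper's body presses on something with over 40 N, if the wrist force passes 120 N, or if a joint passes its speed limit or range.

## Robot

A 7-joint arm with a two-finger parallel gripper is mounted at the origin on the work surface. World frame = base frame: x ahead of the robot, y to its left, z up, the work surface at z = 0. Lengths are in m, angles in rad, forces in N, time in s.
With the tool pointing down it reaches from about 0.4 to 0.85 m from the base axis. Payload 4.5 kg.
Tool frame: the origin (TCP) lies at the very end of the fingers, on their centre line; the grasp point (between the pads) lies 19 mm behind it; z points along the fingers, y is the line along which they close (so a half turn about z gives the same grasp; the last joint's range is limited). The gripper opens to 88 mm and grips with 3 to 60 N. Pads are 18 mm wide; open, the fingers measure 123 mm over their backs; the gripper's body (75 mm by 187 mm) begins 45 mm behind the grasp point.
Start: joints at [-1.115, 0.689, -0.195, 1.565, 0.157, 0.902, -0.215], TCP at [0.256, 0.57, 0.239] pointing down, gripper open.
Joint ranges: [-3.01, 3.01], [-0.46, 2.08], [-1.47, 1.51], [0.13, 2.56], [-1, 4.14], [0.04, 2.09], [-2.66, 2.66]. Speed limits (rad/s): [2.57, 2.57, 3.14, 3.14, 3.14, 3.14, 3.14].

## Interface

Orientations are given as a unit quaternion [x, y, z, w].
In Python, from plant import r gives the robot as it stands. The module is installed in compiled form; this text tells all that it offers.
- The arm moves only by the shell command python3 -m pendant 'ROWS' [FORCE]. ROWS is JSON, one flat list of numbers, 7 for each row, row after row: the opening, from 0 (shut) to 1 (fully open), then the shift along the tool's x, y, z scaled (see below), then the turn, a rotation vector about the tool's x, y, z scaled (see below). A call has 1 to 12 rows; each row is the pose to reach, as a shift and turn from the pose commanded when the call began, along the tool's axes at that moment; what a row does not reach only later rows make up. The controller multiplies each number of a shift by 0.15 m and each number of a turn by pi/2 rad. A row lasts 1/10 s, in which the tool goes at most 50 mm and 8.59 degrees, less where a joint would pass 70% of its speed; a pose out of reach is approached as far as the arm can. A call with a number of a shift or a turn outside -1 to 1 is refused whole. A call with a gripper value outside its range is refused whole. The fingers move at their own pace and stop on an object; FORCE is the grip in N (left out, the last holds). Time passes only in rows, so rows that repeat a pose let the fingers close. It gives the time, the measured TCP pose, the force, the opening and the grip force at its end, in the units of the state.
- r.get_state(): the state, without advancing time (a new reading comes with each control period).
- r.snapshot(name): name is "scene" or "top" or "wrist"; returns a dict with "img" (400x640x3 uint8, red, green, blue), "mtx" (3x3 intrinsics, pixels), "cam_to_world" (4x4, takes a point from camera to world coordinates). Camera axes: x right, y up, looking along -z (the intrinsics and any distortion apply to the point x, -y, -z); pixel columns grow to the right and rows downward; lengths in m; the calibration is good to about 2 mm. A picture is of the moment at which its call begins. There is no depth.
- r.finish_job(): hands the job in; it is judged then, once.
The state is a dict: "clock": time; "q": joint angles; "qd": joint speeds; "joint_torque": joint torques, N m; "tool_pos": TCP position; "eef_rot": TCP orientation; "contact_force": force on the tool from outside, world axes, zero at the start; "moment": the same for the moment, N m; "opening": opening from 0.0 (shut) to 1.0 (fully open); "finger_force": force on a finger pad.
Only numpy, scipy, OpenCV 4.12 (cv2) and the standard library are available. Lean on these libraries where they do the work, as an engineer would, in place of code of your own. Each camera call takes 0.05 s, during which the arm holds its last target. There are 200 camera calls.

## Working session

There is one attempt and no reset: what is moved stays moved. The work goes in short steps, Python scripts to look and compute and a shell command to move; the robot and the scene stay as the last step left them, time stands still between calls to the robot, and variables do not carry over. Pictures are saved under pics/ and viewed, at most 10 in all, crops included, and the job is handed in when it is done.

```bash
mkdir -p pics
cat > h.py <<'E'
import numpy as np, cv2
from plant import r
from scipy.spatial.transform import Rotation as R
def snap(n,f=None):
    s=r.snapshot(n)
    if f: cv2.imwrite('pics/'+f,s['img'][:,:,::-1])
    return s
def ray(s,u,v):
    d=np.linalg.inv(s['mtx'])@[u,v,1]; T=np.array(s['cam_to_world'])
    return T[:3,3],T[:3,:3]@[d[0],-d[1],-d[2]]
def onz(s,u,v,z):
    o,d=ray(s,u,v); return o+d*(z-o[2])/d[2]
def proj(s,p):
    T=np.linalg.inv(s['cam_to_world']); c=T[:3,:3]@p+T[:3,3]; k=s['mtx']@[c[0],-c[1],-c[2]]; return k[:2]/k[2]
def move(target,yaw=None):
    "scaled shift+turn from the present measured pose; yaw = world rotation about z"
    st=r.get_state(); Q=R.from_quat(st['eef_rot']); print('shift',np.round(Q.inv().apply(np.array(target)-st['tool_pos'])/.15,3))
E
python3 - <<'E'
from h import *
import pickle
d={n:snap(n,n+'0.png') for n in('scene','top')}
pickle.dump(d,open('s0.pkl','wb'))
for n in d: print(n,np.round(d[n]['cam_to_world'],3).tolist(),np.round(d[n]['mtx'],1).tolist(),d[n].keys())
st=r.get_state();print(R.from_quat(st['eef_rot']).as_matrix().round(3),st['tool_pos'])
E
```

```text
scene [[0.857, -0.287, 0.429, 1.138], [0.516, 0.501, -0.695, -0.753], [-0.015, 0.816, 0.577, 0.837], [0.0, 0.0, 0.0, 1.0]] [[379.6, 0.0, 316.7], [0.0, 379.6, 199.5], [0.0, 0.0, 1.0]] dict_keys(['img', 'mtx', 'cam_to_world'])
top [[-0.005, 0.995, -0.104, 0.455], [-1.0, -0.005, -0.002, 0.126], [-0.003, 0.104, 0.995, 1.733], [0.0, 0.0, 0.0, 1.0]] [[494.9, 0.0, 316.9], [0.0, 494.9, 202.1], [0.0, 0.0, 1.0]] dict_keys(['img', 'mtx', 'cam_to_world'])
[[-0.912  0.409 -0.001]
 [ 0.409  0.912 -0.002]
 [-0.    -0.002 -1.   ]] [0.25566984 0.56970072 0.23800617]
```

View pics/top0.png

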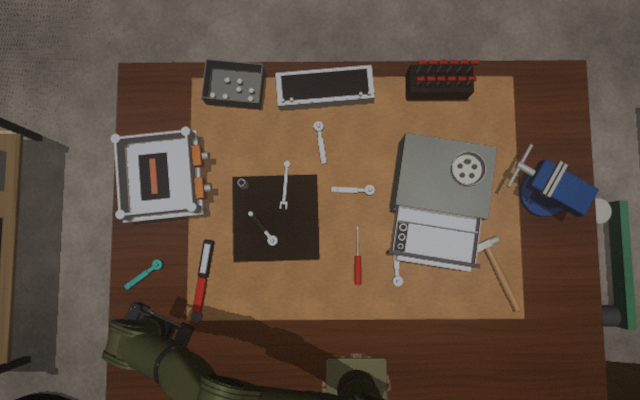

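View pics/scene0.png

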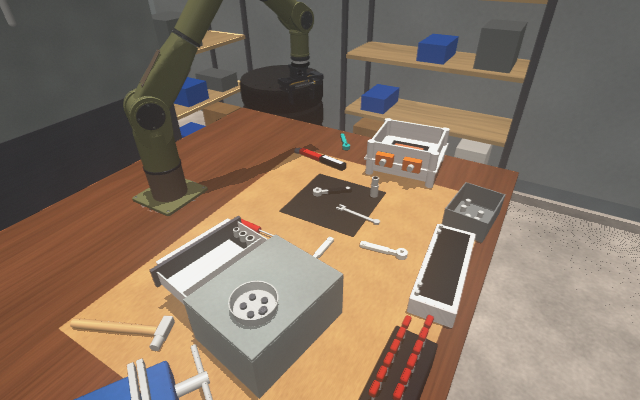

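The top view shows five ratchet-like things:
- On the mat, black handle at (251,213) and steel head at (272,240).
- White at (320,140), (353,190) and (397,270).
- Turquoise at (143,275).

Only the one on the mat has a black handle and lies on the mat, so that is the ratchet. The drawer is open towards the robot, at about (435,240). I'll confirm the ratchet in an enlarged crop.

Run:
```python
from h import *
import pickle
d=pickle.load(open('s0.pkl','rb'));im=d['top']['img'][:,:,::-1]
a=cv2.resize(im[170:270,228:328],(400,400),interpolation=cv2.INTER_CUBIC)
b=cv2.resize(im[190:290,388:488],(400,400),interpolation=cv2.INTER_CUBIC)
a=cv2.convertScaleAbs(a,alpha=1.7,beta=15)
cv2.imwrite('pics/crop1.png',np.hstack([a,b]))
s=d['top']; g=cv2.cvtColor(im,cv2.COLOR_BGR2GRAY)
# steel blobs on mat
m=(g>75).astype(np.uint8); m[:, :236]=0;m[:178]=0;m[258:]=0;m[:,316:]=0
n,l,st,c=cv2.connectedComponentsWithStats(m)
for i in range(1,n):
    if st[i,4]>3: print(st[i],c[i],onz(s,*c[i],.024).round(4))
```

```text
[237 178   9  10  42] [240.85714286 182.16666667] [0.7047 0.3947 0.024 ]
[279 178   9  32 147] [283.97959184 194.72108844] [0.6599 0.2442 0.024 ]
[248 211   5   6  23] [250.13043478 213.2173913 ] [0.5959 0.3613 0.024 ]
[264 230  14  16 123] [270.84552846 238.46341463] [0.5083 0.2891 0.024 ]
```

View pics/crop1.png

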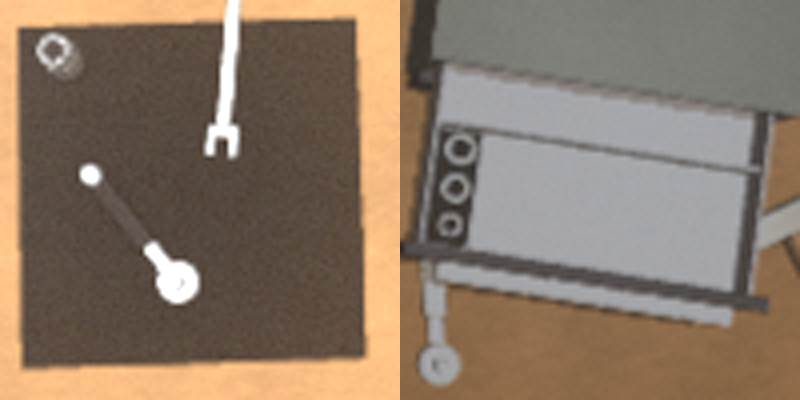

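The crop confirms it. On the mat is a black-handled ratchet with its tail at px (250.5,213.5) and steel head at (272.2,240.7). The open drawer has a front bar from (389,251.5) to (480,266), a lip in front of it from (397,259) to (471,270.5), a divider, and the sockets on the left (+y) side.

Run:
```python
from h import *
import pickle
d=pickle.load(open('s0.pkl','rb'));s=d['top']
C=lambda x,y:(388+(x-400)/4-.4,190+y/4-.4)
A=lambda x,y:(228+x/4-.4,170+y/4-.4)
hd=onz(s,*A(178,283),.024);tl=onz(s,*A(90,174),.012)
ax=(hd-tl)[:2];L=np.linalg.norm(ax);ax/=L
print('head',hd,'tail',tl,'L',L,'(expect ~.13)','yaw',np.degrees(np.arctan2(ax[1],ax[0])),'origin',hd[:2]-.06*ax)
g=lambda p,z:onz(s,*C(*p),z)
fl,fr=g((403,249),.14),g((768,303),.14); print('front',fl,fr,np.linalg.norm(fl-fr),'exp .294')
ll,lr=g((436,280),.136),g((732,325),.136); print('lip',ll,lr,np.linalg.norm(ll-lr),'exp .24')
dl,dr=g((443,126),.122),g((762,170),.122); print('div',dl,dr)
# chest top corners front z .15
print('chest front top', onz(s,393.5,208,.15),onz(s,488,219,.15),'back',onz(s,408,135,.15),onz(s,496,148,.15))
# direction into chest
v=(fr-fl)[:2]; v/=np.linalg.norm(v); xin=np.array([-v[1],v[0]]); print('xin',xin,np.degrees(np.arctan2(xin[1],xin[0])))
lm=((ll+lr)/2)[:2];fm=((fl+fr)/2)[:2]
print('lip mid',lm,'front mid',fm)
# bay centre: from drawer front outer face +12+50 ; lip face +16
b=lm+xin*(.016+.012+.05);print('bay x est (y=+-?)',b)
for y in(-106,106):
  for x in(-50,50): pass
# sockets rail edge and side wall at y
for p,z in[((477,190),.124),((738,215),.130)]:
  w=g(p,z)[:2]-lm;yl=np.array([-xin[1],xin[0]]);print('rail/side local',w@xin,w@yl)
for w in(dl,dr): w=w[:2]-lm;print('div local',w@xin,w@yl)
```

```text
head [0.50180179 0.28471648 0.024     ] tail [0.59732378 0.36307514 0.012     ] L 0.12354970582627922 (expect ~.13) yaw -140.63726468445105 origin [0.54819057 0.32277015]
front [ 0.46018485 -0.09846058  0.14      ] [ 0.41600713 -0.38862079  0.14      ] 0.2935040254538368 exp .294
lip [ 0.43537462 -0.12496073  0.136     ] [ 0.39860602 -0.36051183  0.136     ] 0.23840354474724526 exp .24
div [ 0.5597675  -0.13550901  0.122     ] [ 0.52275483 -0.39370995  0.122     ]
chest front top [ 0.60013    -0.11631559  0.15      ] [ 0.56331842 -0.41794635  0.15      ] back [ 0.83886433 -0.16849385  0.15      ] [ 0.79428756 -0.45325844  0.15      ]
xin [ 0.98860723 -0.15051826] -8.656961407340969
lip mid [ 0.41699032 -0.24273628] front mid [ 0.43809599 -0.24354069]
bay x est (y=+-?) [ 0.49410168 -0.2544767 ]
rail/side local 0.07731943977169096 0.09383249279903076
rail/side local 0.08769933667778611 -0.11578849740236005
div local 0.12501090005914917 0.12749622442280886
div local 0.12728385930634753 -0.13333417380464446
```

```bash
cat >> h.py <<'E'
def go(p,yawy,tag=''):
    "scaled shift and turn to TCP p, pointing straight down, tool y at world yaw yawy deg"
    st=r.get_state();Q=R.from_quat(st['eef_rot']);a=np.radians(yawy)
    y=np.array([np.cos(a),np.sin(a),0]);z=np.array([0,0,-1.]);T=R.from_matrix(np.c_[np.cross(y,z),y,z])
    print(tag,'at',np.round(st['tool_pos'],4),'shift',(Q.inv().apply(np.array(p)-st['tool_pos'])/.15).round(3),'turn',((Q.inv()*T).as_rotvec()/(np.pi/2)).round(3),'t',st['clock'],'F',np.round(st['contact_force'],1))
E
python3 -m pendant '[1,-1,-0.3,0,0,0,0.6, 1,-1,-0.3,0,0,0,0.6, 1,-1,-0.3,0,0,0,0.6, 1,-1,-0.3,0,0,0,0.6, 1,-1,-0.3,0,0,0,0.6, 1,-1,-0.3,0,0,0,0.6, 1,-1,-0.3,0,0,0,0.6, 1,-1,-0.3,0,0,0,0.6, 1,-1,-0.3,0,0,0,0.6]'
python3 -c "
from h import *
go([.548,.3228,.17],-50.6)"
```

```text
clock: 1.0
tool_pos: [0.3741, 0.4677, 0.2384]
eef_rot: [0.63, 0.777, -0.0, 0.0]
contact_force: [-0.4, -0.3, 0.1]
opening: 0.998
finger_force: 0.0
 at [0.3741 0.4677 0.2384] shift [-1.184  0.935  0.456] turn [-0.     0.     0.695] t 1.0 F [-0.4 -0.3  0.1]
```

```bash
python3 -m pendant '[1,-1,0.79,0.25,0,0,0.695, 1,-1,0.79,0.25,0,0,0.695, 1,-1,0.79,0.25,0,0,0.695, 1,-1,0.79,0.25,0,0,0.695, 1,-1,0.79,0.25,0,0,0.695, 1,-1,0.79,0.25,0,0,0.695, 1,-1,0.79,0.25,0,0,0.695, 1,-1,0.79,0.25,0,0,0.695, 1,-1,0.79,0.25,0,0,0.695, 1,-1,0.79,0.25,0,0,0.695]'
python3 - <<'E'
from h import *
go([.548,.3228,.17],-50.6)
s=snap('wrist','w1.png');print(np.round(s['cam_to_world'],3).tolist())
import pickle;pickle.dump(s,open('w1.pkl','wb'))
E
```

```text
clock: 2.0
tool_pos: [0.5209, 0.3453, 0.2011]
eef_rot: [0.941, 0.337, -0.0, -0.0]
contact_force: [-0.4, -0.3, -0.8]
opening: 1.002
finger_force: 0.0
 at [0.5209 0.3453 0.2011] shift [0.044 0.231 0.207] turn [-0.  0. -0.] t 2.0 F [-0.4 -0.3 -0.8]
[[0.634, 0.74, 0.224, 0.581], [-0.773, 0.607, 0.183, 0.393], [-0.001, -0.289, 0.957, 0.346], [0.0, 0.0, 0.0, 1.0]]
```

View pics/w1.png

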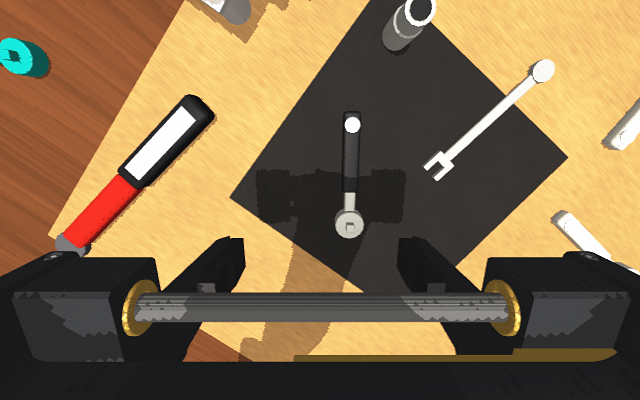

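The wrist view shows the ratchet clear of its neighbours: tail cap at (352,124), handle centre line at x≈351, head at (349,223). The spanner fork is at (438,165) and the socket at (410,25), both well off.

Run:
```python
from h import *
import pickle;s=pickle.load(open('w1.pkl','rb'))
g=cv2.cvtColor(s['img'],cv2.COLOR_RGB2GRAY)
m=(g>95).astype(np.uint8);m[:, :325]=0;m[:,375:]=0;m[:105]=0;m[245:]=0
n,l,st,c=cv2.connectedComponentsWithStats(m)
for i in range(1,n):
    if st[i,4]>20: print(st[i],c[i].round(1))
hd=onz(s,349,223,.024)
c,d=onz(s,352,112,.012),onz(s,350.5,190,.018)
print('head',hd,'tailend',c,'handle/neck',d)
ax=(hd-c)[:2];L=np.linalg.norm(ax);ax/=L
print('L(.135)',L,'yaw',np.degrees(np.arctan2(ax[1],ax[0])),'neckdist(.095)',np.linalg.norm((d-c)[:2]))
o=hd[:2]-.06*ax;print('orig',o)
go([*o,.011],np.degrees(np.arctan2(ax[1],ax[0]))+90)
```

```text
[344 116  17  17 214] [352.2 124.4]
[335 192  29  47 840] [349.1 218.5]
head [0.50586846 0.28691636 0.024     ] tailend [0.60702521 0.36895427 0.012     ] handle/neck [0.53781233 0.31156563 0.018     ]
L(.135) 0.1302417247943096 yaw -140.9580172664128 neckdist(.095) 0.08991038682416615
orig [0.55246954 0.32470974]
 at [0.5209 0.3453 0.2012] shift [0.075 0.24  1.268] turn [-0.     0.     0.004] t 2.05 F [-0.1  0.5 -0.7]
```

```bash
python3 -m pendant '[1,0.06,0.236,0.3,0,0,0, 1,0.06,0.236,0.6,0,0,0, 1,0.06,0.236,0.8,0,0,0, 1,0.06,0.236,0.95,0,0,0, 0.7,0.06,0.236,1,0,0,0, 0.7,0.06,0.236,1,0,0,0]'
python3 -c "
from h import *
go([.551,.324,.011],-50.8)"
```

```text
clock: 2.65
tool_pos: [0.55, 0.3233, 0.0505]
eef_rot: [0.942, 0.336, -0.001, -0.0]
contact_force: [0.3, 0.3, 0.5]
opening: 0.843
finger_force: 0.0
 at [0.55   0.3233 0.0505] shift [0.008 0.001 0.264] turn [-0.     0.001  0.001] t 2.65 F [0.3 0.3 0.5]
```

```bash
python3 -m pendant '[0.7,0.005,0,0.12,0,0,0, 0.7,0.005,0,0.22,0,0,0, 0.7,0.005,0,0.26,0,0,0, 0.7,0.005,0,0.26,0,0,0, 0,0.005,0,0.26,0,0,0, 0,0.005,0,0.26,0,0,0, 0,0.005,0,0.26,0,0,0, 0,0.005,0,0.26,0,0,0, 0,0.005,0,0.26,0,0,0, 0,0.005,0,0.26,0,0,0, 0,0.005,0,0.26,0,0,0]' 35
python3 -c "
from h import *
go([.551,.324,.2],-50.8)"
```

```text
clock: 3.75
tool_pos: [0.5511, 0.3242, 0.0124]
eef_rot: [0.942, 0.336, 0.0, -0.0]
contact_force: [-0.8, -0.2, 2.2]
opening: 0.22
finger_force: 35.0
 at [0.5511 0.3242 0.0124] shift [-1.00e-03  0.00e+00 -1.25e+00] turn [-0.    -0.     0.001] t 3.75 F [-0.8 -0.2  2.2]
```

```bash
python3 -m pendant '[0,0,0,-0.15,0,0,0, 0,0,0,-0.35,0,0,0, 0,0,0,-0.6,0,0,0, 0,0,0,-0.85,0,0,0, 0,0,0,-1,0,0,0, 0,0,0,-1,0,0,0]'
python3 -c "
from h import *
go([.491,-.265,.235],-8.75)"
```

```text
clock: 4.35
tool_pos: [0.553, 0.3248, 0.1653]
eef_rot: [0.942, 0.336, 0.003, -0.001]
contact_force: [-0.0, -1.0, -2.8]
opening: 0.223
finger_force: 35.0
 at [0.553  0.3248 0.1653] shift [-2.806  2.783 -0.479] turn [ 0.002 -0.004 -0.466] t 4.35 F [-0.  -1.  -2.8]
```

```bash
python3 -m pendant '[0,-0.1,0.1,-0.1,0,0,0, 0,-0.25,0.25,-0.25,0,0,0, 0,-0.45,0.45,-0.4,0,0,0, 0,-0.65,0.65,-0.48,0,0,0, 0,-0.85,0.85,-0.48,0,0,0, 0,-1,1,-0.48,0,0,0, 0,-1,1,-0.48,0,0,0]'
python3 -m pendant '[0,-0.1,0.1,0,0,0,0, 0,-0.25,0.25,0,0,0,0, 0,-0.45,0.45,0,0,0,0, 0,-0.65,0.65,0,0,0,0, 0,-0.85,0.85,0,0,0,0, 0,-1,1,0,0,0,0, 0,-1,1,0,0,0,0]'
python3 -c "
from h import *
go([.491,-.265,.235],-8.75)"
```

```text
clock: 5.05
tool_pos: [0.5282, 0.1062, 0.233]
eef_rot: [0.943, 0.332, -0.002, 0.002]
contact_force: [-0.1, 0.0, -3.0]
opening: 0.221
finger_force: 35.0
clock: 5.75
tool_pos: [0.5071, -0.1035, 0.233]
eef_rot: [0.943, 0.332, -0.002, 0.001]
contact_force: [0.2, -0.3, -3.2]
opening: 0.221
finger_force: 35.0
 at [ 0.5071 -0.1035  0.233 ] shift [-0.758  0.772 -0.009] turn [-0.     0.003 -0.472] t 5.75 F [ 0.2 -0.3 -3.2]
```

```bash
python3 -m pendant '[0,-0.1,0.1,0,0,0,-0.06, 0,-0.25,0.25,0,0,0,-0.14, 0,-0.4,0.4,0,0,0,-0.22, 0,-0.55,0.56,0,0,0,-0.3, 0,-0.7,0.7,0,0,0,-0.38, 0,-0.758,0.772,0,0,0,-0.44, 0,-0.758,0.772,0,0,0,-0.472, 0,-0.758,0.772,0,0,0,-0.472, 0,-0.758,0.772,0,0,0,-0.472]'
python3 - <<'E'
from h import *
go([.491,-.265,.15],-8.75)
s=snap('wrist','w2.png');t=snap('top')
import pickle;pickle.dump(dict(w=s,t=t),open('w2.pkl','wb'))
E
```

```text
clock: 6.65
tool_pos: [0.4942, -0.258, 0.2331]
eef_rot: [0.756, 0.655, 0.0, -0.001]
contact_force: [0.1, -0.3, -2.6]
opening: 0.222
finger_force: 35.0
 at [ 0.4942 -0.258   0.2331] shift [-0.05  -0.013  0.554] turn [-0.001 -0.001  0.006] t 6.65 F [ 0.1 -0.3 -2.6]
```

View pics/w2.png

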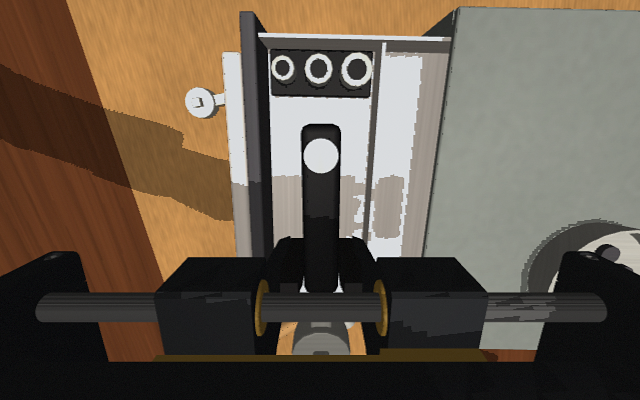

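The wrist view shows the ratchet hanging straight over the bay with its tail at (321,140). The front bar's inner edge is near x≈270, the divider near x≈372, and the socket rail's lower edge near y≈97.

Run:
```python
from h import *
import pickle;s=pickle.load(open('w2.pkl','rb'))['w']
g=cv2.cvtColor(s['img'],cv2.COLOR_RGB2GRAY)
for v in(115,140,165): print(v,[(u,int(g[v,u]),) for u in list(range(236,276,2))],[(u,int(g[v,u])) for u in range(362,384,2)])
a=np.radians(-8.75);X=np.array([np.cos(a),np.sin(a)]);Y=np.array([-X[1],X[0]])
tcp=np.array(r.get_state()['tool_pos'])[:2]
f=lambda n,u,v,z:print(n,(onz(s,u,v,z)[:2]-tcp)@np.c_[X,Y])
f('front outer',244,140,.14);f('front inner',270,140,.14);f('lip',229,140,.139);f('div',372,140,.122);f('rail bot',320,97,.088);f('rail top',320,97,.118);f('tail',321,126,.233-.0084+.008)
```

```text
115 [(236, 218), (238, 219), (240, 219), (242, 216), (244, 113), (246, 72), (248, 83), (250, 82), (252, 84), (254, 86), (256, 82), (258, 46), (260, 24), (262, 21), (264, 24), (266, 24), (268, 18), (270, 205), (272, 220), (274, 219)] [(362, 219), (364, 219), (366, 218), (368, 220), (370, 156), (372, 74), (374, 76), (376, 70), (378, 223), (380, 219), (382, 218)]
140 [(236, 219), (238, 219), (240, 219), (242, 220), (244, 202), (246, 71), (248, 81), (250, 83), (252, 82), (254, 85), (256, 85), (258, 68), (260, 29), (262, 23), (264, 25), (266, 24), (268, 23), (270, 105), (272, 222), (274, 220)] [(362, 220), (364, 220), (366, 220), (368, 169), (370, 73), (372, 77), (374, 68), (376, 224), (378, 219), (380, 219), (382, 219)]
165 [(236, 219), (238, 218), (240, 220), (242, 218), (244, 221), (246, 176), (248, 67), (250, 83), (252, 81), (254, 84), (256, 85), (258, 84), (260, 50), (262, 22), (264, 24), (266, 25), (268, 25), (270, 11), (272, 216), (274, 220)] [(362, 220), (364, 220), (366, 229), (368, 70), (370, 77), (372, 68), (374, 217), (376, 219), (378, 220), (380, 220), (382, 219)]
front outer [-0.06296408  0.05667959]
front inner [-0.04128105  0.05688385]
lip [-0.07579971  0.05648297]
div [0.04690073 0.05635187]
rail bot [-0.0001652   0.09432189]
rail top [-7.38313546e-06  9.23592282e-02]
tail [0.00121392 0.07118501]
```

```bash
python3 -m pendant '[0,-0.067,-0.027,0.1,0,0,0.006, 0,-0.067,-0.027,0.25,0,0,0.006, 0,-0.067,-0.027,0.4,0,0,0.006, 0,-0.067,-0.027,0.55,0,0,0.006, 0,-0.067,-0.027,0.68,0,0,0.006, 0,-0.067,-0.027,0.78,0,0,0.006, 0,-0.067,-0.027,0.83,0,0,0.006, 0,-0.067,-0.027,0.85,0,0,0.006, 0,-0.067,-0.027,0.85,0,0,0.006, 0,-0.067,-0.027,0.85,0,0,0.006]'
python3 -c "
from h import *
go([.491,-.265,.0965],-8.75)"
```

```text
clock: 7.75
tool_pos: [0.4892, -0.2692, 0.1074]
eef_rot: [0.759, 0.651, 0.0, 0.001]
contact_force: [-0.2, 0.1, -2.0]
opening: 0.215
finger_force: 35.0
 at [ 0.4892 -0.2692  0.1074] shift [0.03  0.008 0.072] turn [ 0.001  0.    -0.   ] t 7.75 F [-0.2  0.1 -2. ]
```

```bash
python3 -m pendant '[0,0,0,0.02,0,0,0, 0,0,0,0.035,0,0,0, 0,0,0,0.05,0,0,0, 0,0,0,0.06,0,0,0, 0,0,0,0.065,0,0,0, 0,0,0,0.065,0,0,0]'
python3 -c "
from h import *
go([.491,-.265,.0965],-8.75)"
```

```text
clock: 8.35
tool_pos: [0.4886, -0.269, 0.0968]
eef_rot: [0.759, 0.651, 0.0, -0.0]
contact_force: [-0.4, 0.3, -2.6]
opening: 0.22
finger_force: 35.0
 at [ 0.4886 -0.269   0.0968] shift [0.029 0.012 0.002] turn [-0. -0. -0.] t 8.35 F [-0.4  0.3 -2.6]
```

```bash
python3 -m pendant '[0,0,0,0.007,0,0,0, 0,0,0,0.013,0,0,0, 0,0,0,0.013,0,0,0]'
```

```text
clock: 8.65
tool_pos: [0.4897, -0.2693, 0.0963]
eef_rot: [0.759, 0.651, 0.001, 0.001]
contact_force: [-0.4, 0.2, 7.6]
opening: 0.224
finger_force: 35.0
```

Contact with the floor. I'll release with a limited opening and rise.

```bash
python3 -m pendant '[0.3,0,0,0,0,0,0, 0.45,0,0,0,0,0,0, 0.45,0,0,0,0,0,0, 0.45,0,0,0,0,0,0, 0.45,0,0,-0.05,0,0,0, 0.45,0,0,-0.15,0,0,0, 0.45,0,0,-0.3,0,0,0, 0.45,0,0,-0.5,0,0,0, 0.45,0,0,-0.8,0,0,0, 0.45,0,0,-1,0,0,0, 0.45,0,0,-1,0,0,0]'
python3 - <<'E'
from h import *
s=snap('wrist');t=snap('top')
cv2.imwrite('pics/w3.png',np.hstack([cv2.resize(s['img'],(400,250)),cv2.resize(t['img'][190:290,360:520],(400,250))])[:,:,::-1])
E
```

```text
clock: 9.75
tool_pos: [0.491, -0.2705, 0.2497]
eef_rot: [0.759, 0.651, 0.002, 0.004]
contact_force: [-0.2, 0.4, -0.2]
opening: 0.451
finger_force: 0.0
```

View pics/w3.png

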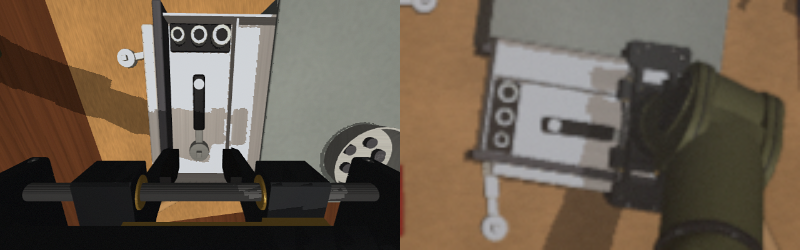

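The ratchet lies flat and released in the bay: handle at (198,100) in the left half, between front bar and divider, clear of the sockets. Next I'll close the fingers, turn the gripper, and go in front of the lip.

```bash
python3 -m pendant '[0.45,0,-0.2,0,0,0,0.1, 0.3,0,-0.4,0,0,0,0.2, 0,0,-0.6,0,0,0,0.3, 0,0.05,-0.82,0,0,0,0.4, 0,0.08,-0.82,0,0,0,0.5, 0,0.1,-0.82,0,0,0,0.6, 0,0.1,-0.82,0,0,0,0.7, 0,0.1,-0.82,0,0,0,0.8, 0,0.1,-0.82,0,0,0,0.9, 0,0.1,-0.82,0,0,0,1, 0,0.1,-0.82,0,0,0,1, 0,0.1,-0.82,0,0,0,1]' 20
python3 - <<'E'
from h import *
go([.3725,-.236,.118],-98.75)
E
```

```text
clock: 11.05
tool_pos: [0.3684, -0.2349, 0.2438]
eef_rot: [0.997, -0.077, -0.002, -0.0]
contact_force: [-0.5, -0.6, -0.0]
opening: 0.007
finger_force: 0.0
 at [ 0.3684 -0.2349  0.2438] shift [0.031 0.003 0.838] turn [-0.     0.002 -0.   ] t 11.05 F [-0.5 -0.6 -0. ]
```

```bash
python3 -m pendant '[0,0,0,0.2,0,0,0, 0,0,0,0.45,0,0,0, 0,0,0,0.7,0,0,0, 0,0,0,0.835,0,0,0, 0,0,0,0.835,0,0,0, 0,0,0,0.835,0,0,0, 0,0.06,0,0.835,0,0,0, 0,0.12,0,0.835,0,0,0, 0,0.16,0,0.835,0,0,0, 0,0.16,0,0.835,0,0,0]'
python3 - <<'E'
from h import *
go([.41,-.24,.118],-98.75)
s=snap('wrist');t=snap('top')
cv2.imwrite('pics/w4.png',np.hstack([cv2.resize(s['img'],(400,250)),cv2.resize(t['img'][190:290,360:520],(400,250))])[:,:,::-1])
E
```

```text
clock: 12.05
tool_pos: [0.3951, -0.2394, 0.1203]
eef_rot: [0.997, -0.076, 0.001, 0.001]
contact_force: [-0.2, 0.1, 0.2]
opening: 0.006
finger_force: 0.0
 at [ 0.3951 -0.2394  0.1203] shift [ 0.099 -0.011  0.015] turn [ 0.001 -0.002  0.001] t 12.05 F [-0.2  0.1  0.2]
```

View pics/w4.png

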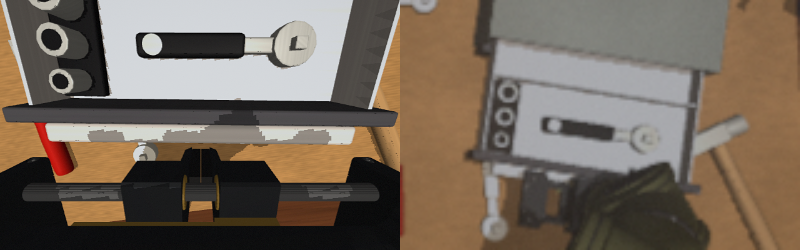

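The wrist view shows the ratchet flat in the bay at (225,45) and the closed fingers at (200,160), just in front of the middle of the lip. I'll push slowly.

```bash
python3 -m pendant '[0,0.04,0,0,0,0,0, 0,0.08,0,0,0,0,0, 0,0.12,0,0,0,0,0, 0,0.17,0,0,0,0,0, 0,0.22,0,0,0,0,0, 0,0.28,0,0,0,0,0, 0,0.34,0,0,0,0,0, 0,0.4,0,0,0,0,0, 0,0.46,0,0,0,0,0, 0,0.52,0,0,0,0,0, 0,0.58,0,0,0,0,0, 0,0.62,0,0,0,0,0]'
python3 -c "
from h import *
go([.417-.009+.142,-.2427-.0216,.12],-98.75)"
```

```text
clock: 13.35
tool_pos: [0.4863, -0.2533, 0.1197]
eef_rot: [0.997, -0.076, 0.0, 0.0]
contact_force: [-1.1, -1.0, 0.6]
opening: 0.011
finger_force: 0.6
 at [ 0.4863 -0.2533  0.1197] shift [ 0.431  0.008 -0.001] turn [-0.    -0.001  0.   ] t 13.35 F [-1.1 -1.   0.6]
```

```bash
python3 -m pendant '[0,0.03,0,0,0,0,0, 0,0.07,0,0,0,0,0, 0,0.12,0,0,0,0,0, 0,0.17,0,0,0,0,0, 0,0.21,0,0,0,0,0, 0,0.25,0,0,0,0,0, 0,0.27,0,0,0,0,0, 0,0.29,0,0,0,0,0]'
python3 -m pendant '[0,0.02,0,0,0,0,0, 0,0.04,0,0,0,0,0, 0,0.06,0,0,0,0,0, 0,0.07,0,0,0,0,0]'
```

```text
clock: 14.15
tool_pos: [0.5282, -0.2599, 0.1197]
eef_rot: [0.997, -0.076, -0.0, -0.0]
contact_force: [-2.0, -0.2, 1.0]
opening: 0.005
finger_force: 0.7
clock: 14.55
tool_pos: [0.5344, -0.2609, 0.1196]
eef_rot: [0.997, -0.077, -0.004, -0.001]
contact_force: [-10.9, 1.3, 9.3]
opening: 0.006
finger_force: 5.9
```

```bash
python3 -m pendant '[0,0.015,0,0,0,0,0, 0,0.03,0,0,0,0,0, 0,0.045,0,0,0,0,0, 0,0.05,0,0,0,0,0]'
python3 -c "
from h import *
go([.417-.009+.142,-.2427-.0216,.12],-98.75)"
```

```text
clock: 14.95
tool_pos: [0.5428, -0.2623, 0.1195]
eef_rot: [0.997, -0.077, -0.003, -0.001]
contact_force: [-6.3, 0.4, 4.0]
opening: 0.008
finger_force: 3.2
 at [ 0.5428 -0.2623  0.1195] shift [ 0.05   0.006 -0.004] turn [-0.001  0.004 -0.001] t 14.95 F [-6.3  0.4  4. ]
```

```bash
python3 -m pendant '[0,0.015,0,0,0,0,0, 0,0.03,0,0,0,0,0, 0,0.045,0,0,0,0,0, 0,0.06,0,0,0,0,0, 0,0.06,0,0,0,0,0]'
```

```text
clock: 15.45
tool_pos: [0.5495, -0.2634, 0.1194]
eef_rot: [0.997, -0.078, -0.005, -0.002]
contact_force: [-12.8, 3.2, 9.5]
opening: 0.005
finger_force: 6.5
```

```bash
python3 -m pendant '[0,0.02,0,0,0,0,0, 0,0.04,0,0,0,0,0, 0,0.04,0,0,0,0,0]'
```

```text
clock: 15.75
tool_pos: [0.5495, -0.2634, 0.1194]
eef_rot: [0.997, -0.078, -0.01, -0.003]
contact_force: [-24.2, 5.8, 18.9]
opening: 0.007
finger_force: 12.8
```

Rigid stop: the drawer is home. I'll back off slowly, rise clear and check.

```bash
python3 -m pendant '[0,-0.06,0,0,0,0,0, 0,-0.12,0,0,0,0,0, 0,-0.2,0,0,0,0,0, 0,-0.35,0,0,0,0,0, 0,-0.5,0,0,0,0,0, 0,-0.7,0,0,0,0,0, 0,-0.9,0,-0.2,0,0,0, 0,-1,0,-0.5,0,0,0, 0,-1,0,-0.8,0,0,0, 0,-1,0,-0.8,0,0,0, 0,-1,0,-0.8,0,0,0]'
python3 - <<'E'
from h import *
s=snap('wrist');t=snap('top')
cv2.imwrite('pics/w5.png',np.hstack([cv2.resize(s['img'],(400,250)),cv2.resize(t['img'][120:290,220:492],(400,250))])[:,:,::-1])
E
```

```text
clock: 16.85
tool_pos: [0.4141, -0.2424, 0.2408]
eef_rot: [0.997, -0.076, 0.002, 0.001]
contact_force: [-0.3, 0.5, -0.4]
opening: 0.003
finger_force: 0.0
```

View pics/w5.png

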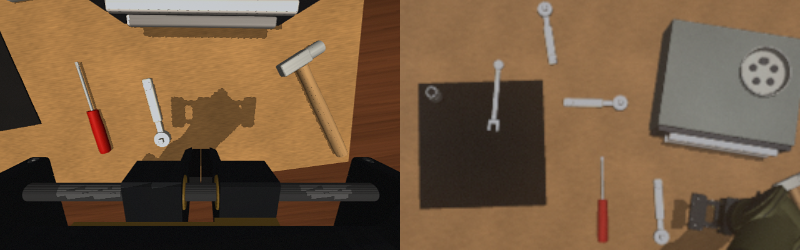

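The drawer front is flush under the chest top, with only the lips showing at (200,15) in the wrist half. The other tools are unmoved. I'll check the lip's position numerically and hand in if it's right.

Run:
```python
from h import *
s=snap('top');g=cv2.cvtColor(s['img'],cv2.COLOR_RGB2GRAY)
X=np.array([np.cos(np.radians(-8.75)),np.sin(np.radians(-8.75))])
u,_=proj(s,np.array([.558,-.24,.136]));u=int(u)
print([(v,int(g[v,u]),round(float((onz(s,u,v,.136)[:2]-[.5495,-.2634])@X),4)) for v in range(204,224)])
```

```text
[(204, 131, 0.0601), (205, 131, 0.0568), (206, 130, 0.0536), (207, 131, 0.0504), (208, 130, 0.0471), (209, 115, 0.0439), (210, 85, 0.0407), (211, 84, 0.0375), (212, 81, 0.0342), (213, 75, 0.031), (214, 117, 0.0278), (215, 173, 0.0246), (216, 173, 0.0214), (217, 171, 0.0182), (218, 155, 0.0149), (219, 128, 0.0117), (220, 127, 0.0085), (221, 91, 0.0053), (222, 80, 0.0021), (223, 79, -0.0011)]
```

```bash
python3 -c "
from plant import r
print(r.finish_job())"
```

```text
the job is handed in; nothing more can be done
None
```

The ratchet was set down flat and released in the front bay, the drawer was pushed slowly past its detent to a hard stop, and the job was handed in at about 17 s; no verdict came back, and the ratchet could not be seen once the drawer was shut.

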